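# Stamp the maker's mark on a knife blank

### The job

Lift the red-capped marking punch straight up out of its well and press it upright into the red circle on the knife blank, firmly enough to sink the sprung bed about halfway (never to its stop), holding it there steadily for a full second. Lift the punch cleanly off without sliding it or shifting the blank, then set it down gently, standing upright and let go, on the cork floor of the square wooden tray. Leave the other two punches in their wells and everything else where it is.

Things in the scene. Friction and masses are not known exactly. Their poses are not given: they have to be found in the camera images.
- punch_red: the punch to use: steel bar 28 x 28 mm square, 160 mm long, 0.4 kg, red cap (top 16 mm) and thin flush red band. Its lowest 12 mm is the round stamping face, 26 mm across. Origin: centre of that face; z up to the cap; x, y square to the flats. Stands in one well of the rack, top 80 mm above the rack, flats along the rack's sides. Grip two flats 25 to 35 mm below the top.
- punch_blue: a like punch with a blue cap, in another well of the rack; origin as for the red one. Leave it in its well (not moved over 20 mm).
- punch_yellow: a like punch with a yellow cap, in another well of the rack; origin as for the red one. Leave it in its well (not moved over 20 mm).
- rack: fixed dark wooden block, 210 (x) x 70 (y) x 90 mm high, with three square wells 30 x 30 mm, 80 mm deep, in a row along its x at -65, 0 and +65 mm. Which punch stands in which well changes. The tops of the punches are 170 mm above the table. Origin at the centre of its underside. It stands on the left or on the right of the marking stand.
- marking_stand: fixed blue foot of the sprung marking bed, 110 (x) x 230 (y) x 16 mm high; origin at the centre of its underside, on the table.
- bed (a joint): how far the sprung wooden bed has sunk, in m: 0 is up (at rest), 0.012 is its hard stop. The bed is 100 x 220 mm, its top 52 mm above the table at rest; it slides straight down. It begins to sink at about 3.5 N, and takes 1 N more per mm: about 10 N at half travel, 15 N at the stop. It springs back by itself.
- blade: the knife blank: flat bare steel, 5 mm thick, about 210 mm long along its y (blade 48 mm wide, narrow tang to -y), about 0.25 kg, lying loose on the bed. Origin at the centre of the circle, on its underside (52 mm above the table).
- mark (a point): centre of the red circle on the blank's upper face (57 mm above the table with the bed up); the circle is 36 mm inside, 43 mm outside, so the 26 mm punch face fits inside it with 5 mm to spare all round. z up.
- tray: fixed square tray, 120 x 120 mm outside, 100 x 100 mm inside, light wooden rim 18 mm high, cork floor 8 mm above the table; origin at the centre of its underside. It stands on the side of the marking stand opposite to the rack.
- tray_floor (a point): centre of the tray's cork floor, 8 mm above the table.
- hammer: bystander: hammer, 280 mm, lying beyond the stand; origin at its underside.
- screwdriver: bystander: blue screwdriver, 200 mm, lying just beyond the stand.
- brush: bystander: brush, 200 mm, lying beyond the stand.
- whetstone: bystander: red-brown sharpening stone, 70 x 180 x 30 mm, beyond and to the left of the stand.
- mug: bystander: blue mug, 95 mm high, on the left.
- oil_tin: bystander: green tin, 130 mm high, on the right.
There are look-alikes about, which are no part of the job. Of the things like the tray, leave any that is grey; of the rest the smaller one is meant. There is more than one size of the blade; the job needs the larger.

How it is judged:
By the outcome, as a careful person would: the job done as asked, in the order asked, and still so for the second after the job is handed in, with the robot touching nothing.
It also fails if it takes over 54 s, if anything falls off the work surface, if the arm or the gripper's body presses on something with over 40 N, if the wrist force passes 120 N, or if a joint passes its speed limit or range.

### The arm

A 7-joint arm with a two-finger parallel gripper is mounted at the origin on the work surface. World frame = base frame: x ahead of the robot, y to its left, z up, the work surface at z = 0. Lengths are in m, angles in rad, forces in N, time in s.
With the tool pointing down it reaches from about 0.425 to 1.025 m from the base axis. Payload 9.4 kg.
Tool frame: the origin (TCP) lies midway between the tips of the shut fingers; the grasp point (between the pads) lies 19 mm behind it; z points along the fingers, y is the line along which they close (so a half turn about z gives the same grasp; the last joint's range is limited). The gripper opens to 85 mm and grips with 20 to 120 N. Pads are 22 mm wide; open, the fingers measure 114 mm over their backs; the gripper's body (76 mm by 85 mm) begins 54 mm behind the grasp point. The pads swing forward as they close: fully open they stand 13 mm farther back than shut.
Start: joints at [1.224, 0.599, -0.003, 1.599, 0.002, 0.943, -0.08], TCP at [0.193, -0.699, 0.231] pointing down, gripper open.
Joint ranges: [-2.57, 2.57], [-0.35, 1.97], [-1.29, 1.29], [0.11, 2.56], [-1.05, 4.19], [0.11, 1.86], [-2.63, 2.63]. Speed limits (rad/s): [2.22, 2.22, 3.01, 3.01, 3.14, 3.14, 3.14].

### API

Orientations are given as a rotation vector (axis times angle).
In Python, from workcell import monitor, cams, finish_job, models gives the robot as it stands.
- The arm moves only by the tool drive_tool, never from a script. Its argument "motion" is a list of rows, each an object of numbers: "dx", "dy", "dz": the shift along the world's x, y, z in m; "rx", "ry", "rz": the turn, a rotation vector about the world's x, y, z in rad. A call has 1 to 10 rows; each row shifts and turns the commanded pose from where the row before left it; what a row does not reach is not made up. A row lasts 1/8 s, in which the tool goes at most 62.5 mm and 10.7 degrees, less where a joint would pass 70% of its speed; a pose out of reach is approached as far as the arm can. A call with a gripper value outside its range is refused whole. "fingers" is the finger opening in m, from 0 to 0.0854, set as the call begins (left out, the last holds). The fingers move at their own pace and stop on an object; "newtons" is the grip in N (left out, the last holds). Time passes only in rows, so rows that do not move let the fingers close. It gives the time, the measured TCP pose, the force, the opening and the grip force at its end, in the units of the state.
- monitor.observe(): the state, without advancing time (a new reading comes with each control period).
- cams.snapshot(name): name is "side" or "top" or "wrist"; returns (picture, depth): 384x512x3 uint8, red, green, blue; 384x512 float32, m along the optical axis (not along the pixel's ray), 0 where there is no reading.
- cams.camera_params(name): a dict with "K" (3x3 intrinsics, pixels), "D" ([k1, k2, p1, p2, k3] as OpenCV has them; the pictures are not rectified), "xyz" and "attitude" of the camera in the world. Camera axes: x right, y up, looking along -z (the intrinsics and any distortion apply to the point x, -y, -z); pixel columns grow to the right and rows downward; lengths in m; the calibration is good to about 2 mm. A picture is of the moment at which its call begins: read the wrist's pose just before it. camera_params takes no time and is no camera call; for the wrist camera it gives the pose at the moment of the call.
- finish_job(): hands the job in; it is judged then, once.
Trained networks look in the newest picture that a camera, given by its name, has taken for a name from the list of things; names that differ only in an ending like _2 or _b are one class to them, and where a whole thing is asked for, a point or a joint stands for the part that bears it (a point fixed in the world has none). Each returns a list of dicts, best first, with "p" (0 to 1); they miss things now and then, are a little off and sometimes report something else, mostly with a low value. They report only what shows in the picture. A call takes as long as a camera call. They do not tell look-alikes from the thing itself.
- models.trace(camera, label): "mask" (384x512 bool, what is visible of it) and "uv" ([column, row] in pixels, amid what is visible of it).
- models.mark_of(camera, label): "uv" ([column, row] in pixels: a listed point, or the origin of a listed thing).
The state is a dict: "clock": time; "qpos": joint angles; "qvel": joint speeds; "effort": joint torques, N m; "tcp_pos": TCP position; "eef_rot": TCP orientation; "contact_force": force on the tool from outside, world axes, zero at the start; "wrist_torque": the same for the moment, N m; "gripper_width": opening from 0.0 (shut) to 1.0 (fully open); "grasp_force": force on a finger pad.
Only numpy, scipy, OpenCV 4.12 (cv2) and the standard library are available. Lean on these libraries where they do the work, as an engineer would, in place of code of your own. Each camera call takes 0.05 s, during which the arm holds its last target. There are 200 camera calls.

## Working session

There is one attempt and no reset: what is moved stays moved. The work goes in short steps, Python scripts to look and compute and a tool call to move; the robot and the scene stay as the last step left them, time stands still between calls to the robot, and variables do not carry over. Pictures are saved under pics/ and viewed, at most 10 in all, crops included, and the job is handed in when it is done.

Besides the shell and the picture viewer there is one more tool, called after "Call:" by a JSON object that holds its "api" and its "payload", one argument or row to a line. drive_tool: Moves the arm, as the interface text tells. Its arguments: {"type":"object","properties":{"motion":{"type":"array"},"fingers":{"type":"number"},"newtons":{"type":"number"}},"required":["motion"]}

```bash
mkdir -p pics; ls; cat > h.py <<'E'
import numpy as np, cv2
from scipy.spatial.transform import Rotation as R
from workcell import monitor, cams, finish_job, models
def cam(name):
    p=cams.camera_params(name); a=np.array(p["attitude"],float)
    M=a if a.shape==(3,3) else R.from_rotvec(a).as_matrix() if a.size==3 else R.from_quat(a).as_matrix()
    return np.array(p["K"]),np.array(p["D"],float),np.array(p["xyz"]),M
def ray(c,uv):
    K,D,t,M=c
    u=cv2.undistortPoints(np.array(uv,float).reshape(-1,1,2),K,D).reshape(-1,2)
    return np.c_[u[:,0],-u[:,1],-np.ones(len(u))]@M.T
def at_z(c,uv,z):
    d=ray(c,uv); return c[2]+d*((z-c[2][2])/d[:,2])[:,None]
def deproj(c,uv,dep):
    return c[2]+ray(c,uv)*np.array(dep).reshape(-1,1)
def proj(c,P):
    K,D,t,M=c; q=(np.atleast_2d(P)-t)@M*[1,-1,-1]
    return cv2.projectPoints(q,np.zeros(3),np.zeros(3),K,D)[0].reshape(-1,2)
E
python3 - <<'E'
from h import *
print(monitor.observe())
for n in("top","side"):
    print(n,cams.camera_params(n))
    im,d=cams.snapshot(n); cv2.imwrite(f"pics/{n}0.png",im[...,::-1]); np.save(f"pics/{n}0.npy",d)
    c=cam(n)
    for l in("punch_red","punch_blue","punch_yellow","rack","marking_stand","blade","tray"):
        for r in models.trace(n,l)[:4]:
            m=r["mask"]&(d>0); v,u=np.nonzero(m)
            if len(u)<5: continue
            P=deproj(c,np.c_[u,v],d[v,u]); 
            print(n,l,round(r["p"],2),np.round(r["uv"]),"n",len(u),"med",np.median(P,0).round(3),"lo",np.percentile(P,2,0).round(3),"hi",np.percentile(P,98,0).round(3))
    for l in("mark","tray_floor"):
        print(l,[(round(r["p"],2),np.round(r["uv"],1),at_z(c,r["uv"],.057 if l=="mark" else .008).round(4)) for r in models.mark_of(n,l)])
E
```

```text
pics
{'clock': 0.0, 'qpos': array([ 1.22429883,  0.60012093, -0.00253352,  1.60013062,  0.00180149,
        0.94290786, -0.07982109]), 'qvel': array([-2.36278248e-03, -7.99992702e-05, -1.57556296e-05, -6.26192020e-04,
       -9.93924085e-04, -5.41331093e-04, -2.36716965e-03]), 'effort': array([ 4.05159562e-04, -7.76468182e+01,  1.56530466e+00, -2.58017707e+01,
        1.23873100e-02,  8.96884332e-03,  3.48106674e-06]), 'tcp_pos': array([ 0.19308973, -0.69832186,  0.23041987]), 'eef_rot': array([-3.11153538e+00, -4.22354965e-01,  5.62463782e-04]), 'contact_force': array([ 1.00057086,  1.03807425, -0.29908367]), 'wrist_torque': array([ 0.01588875, -0.01079846, -0.01942966]), 'grasp_force': 0.0, 'gripper_width': 1.003366219591585}
top {'K': array([[387.28773747,   0.        , 251.27978464],
       [  0.        , 387.28773747, 197.98388635],
       [  0.        ,   0.        ,   1.        ]]), 'D': array([-0.06635516,  0.        ,  0.        ,  0.        ,  0.        ]), 'xyz': array([ 0.46158187, -0.00769842,  1.23497397]), 'attitude': array([ 0.0495373 , -0.054213  , -1.56996989])}
top
[... 3734 characters left out ...]
009]
side tray 0.8 [350. 204.] n 2076 med [ 0.322 -0.176  0.013] lo [ 0.246 -0.253  0.004] hi [ 0.4   -0.099  0.027]
side tray 0.75 [364. 164.] n 782 med [ 0.349 -0.422  0.011] lo [ 0.288 -0.484  0.004] hi [ 0.409 -0.358  0.022]
side tray 0.61 [303. 165.] n 878 med [ 0.53  -0.295  0.011] lo [ 0.471 -0.356  0.004] hi [ 0.586 -0.237  0.022]
mark [(0.75, array([262.8, 201.4]), array([[ 0.534 , -0.0183,  0.057 ]])), (0.68, array([300.5, 271.8]), array([[0.3407, 0.1628, 0.057 ]])), (0.17, array([304.9, 167.2]), array([[ 0.4945, -0.2303,  0.057 ]]))]
tray_floor [(0.59, array([362.5, 158.5]), array([[ 0.3598, -0.4479,  0.008 ]])), (0.57, array([351.5, 203.8]), array([[ 0.3201, -0.1919,  0.008 ]]))]
```

```bash
python3 -c "
import cv2
a=cv2.imread('pics/top0.png');cv2.imwrite('pics/top0c.png',cv2.resize(a[100:300,80:420],None,fx=2.35,fy=2.35,interpolation=cv2.INTER_CUBIC))"
```

```text
(no output)
```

View pics/top0c.png

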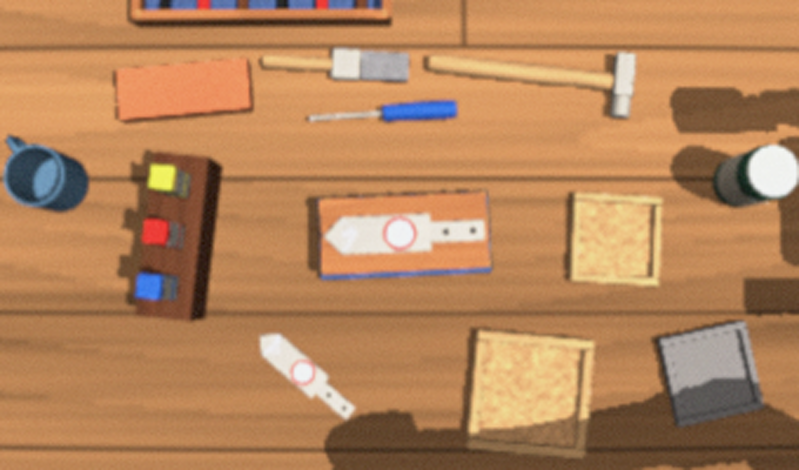

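View pics/side0.png

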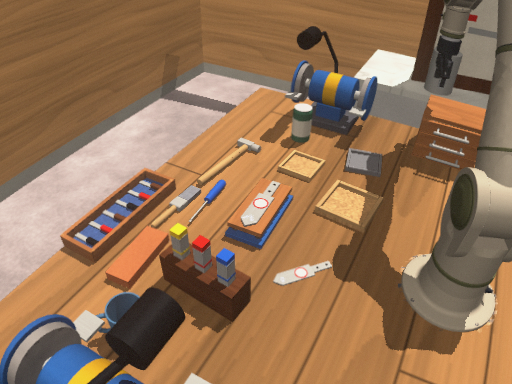

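The top view shows the red punch in the middle well at crop (155,232). The large blank is on the bed with its circle at (400,233), and the small wooden tray is at (614,238). The decoys are the larger tray at (530,390), the grey tray at (710,370) and the small blank at (305,372). Next I refine the positions by colour in both cameras.

```bash
cat >> h.py <<'E'
def redm(im):
    h=cv2.cvtColor(im,cv2.COLOR_RGB2HSV); return ((h[...,0]<8)|(h[...,0]>172))&(h[...,1]>90)&(h[...,2]>90)
E
python3 - <<'E'
from h import *
for n in("top","side"):
    im=cv2.imread(f"pics/{n}0.png")[...,::-1].copy(); d=np.load(f"pics/{n}0.npy"); c=cam(n)
    V,U=np.mgrid[:384,:512]; P=deproj(c,np.c_[U.ravel(),V.ravel()],d.ravel()).reshape(384,512,3)
    # caps
    for k,(x,y) in dict(y=(.593,.27),r=(.53,.275),b=(.468,.282)).items():
        m=(P[...,2]>.164)&(P[...,2]<.18)&(abs(P[...,0]-x)<.03)&(abs(P[...,1]-y)<.03)
        q=P[m]; print(n,k,m.sum(),q.mean(0).round(4),(q.min(0)+q.max(0))[:2]/2, cv2.minAreaRect((q[:,:2]*1000).astype(np.float32)))
    m=redm(im)&(abs(P[...,0]-.53)<.03)&(abs(P[...,1]+.015)<.03)&(abs(P[...,2]-.057)<.01)
    v,u=np.nonzero(m); q=at_z(c,np.c_[u,v],.057); e=cv2.minEnclosingCircle((q[:,:2]*1000).astype(np.float32)); print(n,"mark",m.sum(),e,cv2.fitEllipse((q[:,:2]*1000).astype(np.float32)))
    for l,(x,y),z in(("bladeS",(.53,-.02),.057),):
        m=(abs(P[...,2]-z)<.008)&(abs(P[...,0]-x)<.09)&(abs(P[...,1]-y)<.16); q=P[m]; print(n,"bed",cv2.minAreaRect((q[:,:2]*1000).astype(np.float32)),np.median(q[:,2]))
    m=(abs(P[...,2]-.012)<.015)&(P[...,2]>.004)&(abs(P[...,0]-.53)<.08)&(abs(P[...,1]+.297)<.08); q=P[m]; print(n,"tray",q[:,:2].min(0),q[:,:2].max(0),cv2.minAreaRect((q[:,:2]*1000).astype(np.float32)))
E
```

```text
top y 104 [0.5947 0.2753 0.1697] [0.59519775 0.2757919 ] ((594.8360595703125, 275.2552185058594), (28.784128189086914, 28.188575744628906), 81.98272705078125)
top r 98 [0.5311 0.282  0.1694] [0.53070344 0.28243174] ((531.603759765625, 282.1355285644531), (30.418424606323242, 25.062440872192383), 82.9578857421875)
top b 108 [0.468  0.2892 0.1698] [0.46834547 0.28941563] ((468.0517883300781, 289.5233459472656), (29.288095474243164, 27.88115119934082), 86.26741790771484)Traceback (most recent call last):
  File "<stdin>", line 10, in <module>
cv2.error: OpenCV(4.12.0) /io/opencv/modules/imgproc/src/shapedescr.cpp:361: error: (-201:Incorrect size of input array) There should be at least 5 points to fit the ellipse in function 'fitEllipseNoDirect'
```

Call:
{"api": "drive_tool", "payload": {
  "motion": [
    {"dx":0.035,"dy":0.04,"dz":0.02,"rz":-0.05},
    {"dx":0.045,"dy":0.04,"dz":0.02,"rz":-0.05},
    {"dx":0.045,"dy":0.04,"dz":0.02,"rz":-0.05},
    {"dx":0.045,"dy":0.04,"dz":0.02,"rz":-0.05},
    {"dx":0.045,"dy":0.04,"rz":-0.05},
    {"dx":0.045,"dy":0.04,"rz":-0.05},
    {"dx":0.045,"dy":0.04,"rz":-0.05},
    {"dx":0.03,"dy":0.05},
    {"dy":0.06},
    {"dy":0.06}
  ]
}}

```text
validation failed for argument at $.mo...
```

```bash
python3 - <<'E'
from h import *
for n in("top","side"):
    im=cv2.imread(f"pics/{n}0.png")[...,::-1].copy(); d=np.load(f"pics/{n}0.npy"); c=cam(n)
    V,U=np.mgrid[:384,:512]; P=deproj(c,np.c_[U.ravel(),V.ravel()],d.ravel()).reshape(384,512,3)
    if n=="side":
      for k,(x,y) in dict(y=(.593,.27),r=(.53,.275),b=(.468,.282)).items():
        m=(P[...,2]>.164)&(P[...,2]<.18)&(abs(P[...,0]-x)<.03)&(abs(P[...,1]-y)<.03)
        q=P[m]; print(n,k,m.sum(),q.mean(0).round(4))
    a=im.astype(int); red=a[...,0]-a[...,1:3].max(2)
    Q=at_z(c,np.c_[U.ravel(),V.ravel()],.057).reshape(384,512,3)
    m=(np.hypot(Q[...,0]-.53,Q[...,1]+.014)<.023); 
    # bed is orange: use blue-minus-green cue: pinkish (g approx b)
    m&=(red>20)&(abs(a[...,1]-a[...,2])<25)
    q=Q[m]; print(n,"mark",len(q),q.mean(0).round(4))
    if len(q)>5: print(cv2.minAreaRect((q[:,:2]*1000).astype(np.float32)))
    m=(abs(P[...,2]-.057)<.01)&(abs(P[...,0]-.53)<.09)&(abs(P[...,1]+.02)<.16)
    q=P[m]; print(n,"bed",cv2.minAreaRect((q[:,:2]*1000).astype(np.float32)))
    m=(abs(P[...,2]-.012)<.015)&(P[...,2]>.004)&(abs(P[...,0]-.53)<.08)&(abs(P[...,1]+.297)<.08); q=P[m]; print(n,"tray",q[:,:2].min(0),q[:,:2].max(0),cv2.minAreaRect((q[:,:2]*1000).astype(np.float32)))
E
```

```text
top mark 49 [ 0.5276 -0.0149  0.057 ]
((529.493408203125, -14.532670974731445), (26.572053909301758, 43.32134246826172), 48.44965744018555)
top bed ((538.8818359375, -13.035316467285156), (100.05852508544922, 220.28469848632812), 2.6335465908050537)
top tray [ 0.45033776 -0.37560437] [ 0.60735124 -0.21728845] ((528.9869384765625, -296.4638671875), (158.17446899414062, 156.9732666015625), 89.72219848632812)
side y 152 [0.5948 0.2769 0.1699]
side r 165 [0.5298 0.2831 0.1701]
side b 177 [0.4652 0.2893 0.17  ]
side mark 39 [ 0.5265 -0.014   0.057 ]
((532.0333251953125, -11.141807556152344), (38.01327896118164, 39.693546295166016), 80.9854965209961)
side bed ((536.275634765625, -13.517066955566406), (101.94631958007812, 224.14576721191406), 2.2793796062469482)
side tray [ 0.45070972 -0.37251144] [ 0.59958519 -0.22260589] ((523.7371215820312, -294.3115234375), (148.6409454345703, 149.5601348876953), 2.7455363273620605)
```

Call:
{"api": "drive_tool", "payload": {
  "motion": [
    {"dx":0.035,"dy":0.04,"dz":0.02,"rx":0.0,"ry":0.0,"rz":-0.05},
    {"dx":0.045,"dy":0.04,"dz":0.02,"rx":0.0,"ry":0.0,"rz":-0.05},
    {"dx":0.045,"dy":0.04,"dz":0.02,"rx":0.0,"ry":0.0,"rz":-0.05},
    {"dx":0.045,"dy":0.04,"dz":0.02,"rx":0.0,"ry":0.0,"rz":-0.05},
    {"dx":0.045,"dy":0.04,"dz":0.0,"rx":0.0,"ry":0.0,"rz":-0.05},
    {"dx":0.045,"dy":0.04,"dz":0.0,"rx":0.0,"ry":0.0,"rz":-0.05},
    {"dx":0.045,"dy":0.04,"dz":0.0,"rx":0.0,"ry":0.0,"rz":-0.05},
    {"dx":0.03,"dy":0.05,"dz":0.0,"rx":0.0,"ry":0.0,"rz":0.0},
    {"dx":0.0,"dy":0.06,"dz":0.0,"rx":0.0,"ry":0.0,"rz":0.0},
    {"dx":0.0,"dy":0.06,"dz":0.0,"rx":0.0,"ry":0.0,"rz":0.0}
  ]
}}

```text
clock: 2.25
tcp_pos: [0.5265, -0.2485, 0.3102]
eef_rot: [-3.139, 0.125, -0.0]
contact_force: [0.7, 0.7, 0.4]
gripper_width: 1.001
grasp_force: 0.0
```

```bash
python3 - <<'E'
from h import *
im,d=cams.snapshot("wrist"); c=cam("wrist"); cv2.imwrite("pics/w1.png",im[...,::-1]); print(c)
for l in("tray_floor","mark"):
    print(l,[(round(r["p"],2),np.round(r["uv"],1),at_z(c,r["uv"],.057 if l=="mark" else .008).round(4)) for r in models.mark_of("wrist",l)])
E
```

```text
(array([[264.32602119,   0.        , 253.05566935],
       [  0.        , 264.32602119, 189.01553542],
       [  0.        ,   0.        ,   1.        ]]), array([-0.0254697,  0.       ,  0.       ,  0.       ,  0.       ]), array([ 0.59616032, -0.24421966,  0.45341421]), array([[-0.07221386,  0.95879431,  0.27477014],
       [-0.99736881, -0.06765772, -0.02603637],
       [-0.0063732 , -0.27592735,  0.96115736]]))
tray_floor [(0.94, array([285.4, 149.7]), array([[ 0.5336, -0.2914,  0.008 ]])), (0.83, array([226. , 264.8]), array([[ 0.3217, -0.1695,  0.008 ]])), (0.75, array([352.6, 243.5]), array([[ 0.3501, -0.41  ,  0.008 ]]))]
mark [(0.7, array([ 94.2, 168.8]), array([[0.5326, 0.0094, 0.057 ]])), (0.62, array([ 72. , 260.1]), array([[0.3775, 0.0875, 0.057 ]]))]
```

Call:
{"api": "drive_tool", "payload": {
  "motion": [
    {"dx":0.0,"dy":0.06,"dz":0.0,"rx":0.0,"ry":0.0,"rz":-0.028},
    {"dx":0.0,"dy":0.06,"dz":0.0,"rx":0.0,"ry":0.0,"rz":0.0},
    {"dx":0.0,"dy":0.06,"dz":0.0,"rx":0.0,"ry":0.0,"rz":0.0},
    {"dx":0.0,"dy":0.04,"dz":0.0,"rx":0.0,"ry":0.0,"rz":0.0},
    {"dx":0.0,"dy":0.0,"dz":0.0,"rx":0.0,"ry":0.0,"rz":0.0}
  ]
}}

```text
clock: 3.02
tcp_pos: [0.5267, -0.0283, 0.3106]
eef_rot: [-3.137, 0.164, -0.001]
contact_force: [0.0, -0.6, -0.2]
gripper_width: 0.997
grasp_force: 0.0
```

```bash
python3 - <<'E'
from h import *
print(monitor.observe()["tcp_pos"])
c=cam("wrist"); im,d=cams.snapshot("wrist"); cv2.imwrite("pics/w2.png",im[...,::-1]); np.save("pics/w2.npy",d)
np.savez("pics/c2.npz",*c)
for l in("mark","tray_floor"):
    print(l,[(round(r["p"],2),np.round(r["uv"],1),at_z(c,r["uv"],.057 if l=="mark" else .008).round(4)) for r in models.mark_of("wrist",l)])
E
```

```text
[ 0.52670382 -0.02832942  0.31056922]
mark [(0.93, array([239.6, 159.5]), array([[ 0.5312, -0.0066,  0.057 ]])), (0.91, array([182.4, 253.2]), array([[0.3834, 0.1081, 0.057 ]]))]
tray_floor [(0.84, array([415.1, 136.4]), array([[ 0.5319, -0.2999,  0.008 ]])), (0.68, array([471.9, 227.3]), array([[ 0.3529, -0.418 ,  0.008 ]]))]
```

View pics/w2.png

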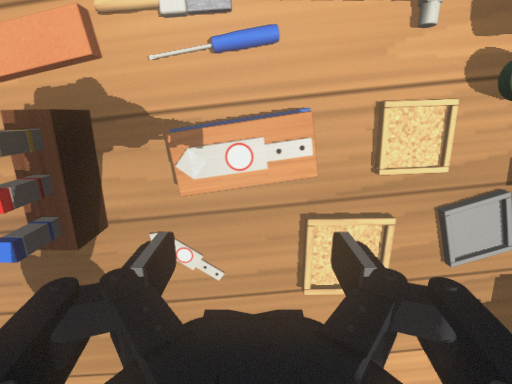

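The wrist view shows the ring at (239,156) on the large blank. The small tray is at (416,137), and the rack is at the left with the red punch in the middle. I'll fit the ring and move over to the punch.

```bash
cat >> h.py <<'E'
def ring(im,c,z=.057,g=(.53,-.01),r=.035):
    V,U=np.mgrid[:384,:512]; Q=at_z(c,np.c_[U.ravel(),V.ravel()],z).reshape(384,512,3)
    a=im.astype(int); w=(a[...,0]-(a[...,1]+a[...,2])/2)
    m=(np.hypot(Q[...,0]-g[0],Q[...,1]-g[1])<r)&(w>35)&(abs(a[...,1]-a[...,2])<25)
    n,l,s,_=cv2.connectedComponentsWithStats(m.astype(np.uint8),connectivity=8)
    k=1+np.argmax(s[1:,4]); q=Q[l==k][:,:2]
    f=np.linalg.lstsq(np.c_[2*q,np.ones(len(q))],(q**2).sum(1),rcond=None)[0]
    return f[:2],np.sqrt(f[2]+f[:2]@f[:2]),len(q)
E
python3 - <<'E'
from h import *
im=cv2.imread("pics/w2.png")[...,::-1]; z=np.load("pics/c2.npz"); c=[z[k] for k in z.files]
print(ring(im,c))
for n in("top","side"): print(n,ring(cv2.imread(f"pics/{n}0.png")[...,::-1],cam(n)))
E
```

```text
(array([ 0.5357151 , -0.00599768]), np.float64(0.020100383513673523), 242)
top (array([ 0.53729504, -0.00662746]), np.float64(0.0207439886537877), 87)
side (array([ 0.5376531 , -0.00939909]), np.float64(0.020458204096940675), 66)
```

Call:
{"api": "drive_tool", "payload": {
  "motion": [
    {"dx":0.004,"dy":0.04,"dz":0.0,"rx":0.0,"ry":0.0,"rz":0.0},
    {"dx":0.0,"dy":0.06,"dz":0.0,"rx":0.0,"ry":0.0,"rz":0.0},
    {"dx":0.0,"dy":0.06,"dz":0.0,"rx":0.0,"ry":0.0,"rz":0.0},
    {"dx":0.0,"dy":0.06,"dz":0.0,"rx":0.0,"ry":0.0,"rz":0.0},
    {"dx":0.0,"dy":0.06,"dz":0.0,"rx":0.0,"ry":0.0,"rz":0.0},
    {"dx":0.0,"dy":0.031,"dz":-0.02,"rx":0.0,"ry":0.0,"rz":0.0},
    {"dx":0.0,"dy":0.0,"dz":-0.03,"rx":0.0,"ry":0.0,"rz":0.0},
    {"dx":0.0,"dy":0.0,"dz":-0.02,"rx":0.0,"ry":0.0,"rz":0.0},
    {"dx":0.0,"dy":0.0,"dz":0.0,"rx":0.0,"ry":0.0,"rz":0.0},
    {"dx":0.0,"dy":0.0,"dz":0.0,"rx":0.0,"ry":0.0,"rz":0.0}
  ]
}}

```text
clock: 4.42
tcp_pos: [0.5313, 0.2796, 0.2411]
eef_rot: [-3.137, 0.173, -0.001]
contact_force: [-0.2, -0.7, -0.5]
gripper_width: 1.0
grasp_force: 0.0
```

```bash
python3 - <<'E'
from h import *
print(monitor.observe()["tcp_pos"])
c=cam("wrist"); im,d=cams.snapshot("wrist"); cv2.imwrite("pics/w3.png",im[...,::-1])
V,U=np.mgrid[:384,:512]; P=deproj(c,np.c_[U.ravel(),V.ravel()],d.ravel()).reshape(384,512,3)
for k,(x,y) in dict(y=(.594,.276),r=(.53,.2825),b=(.467,.289)).items():
    m=(P[...,2]>.164)&(P[...,2]<.176)&(abs(P[...,0]-x)<.026)&(abs(P[...,1]-y)<.026)
    q=P[m]
    if len(q)>5: print(k,m.sum(),q.mean(0).round(4),cv2.minAreaRect((q[:,:2]*1000).astype(np.float32)))
E
```

```text
[0.53130707 0.27957448 0.24111496]
y 1308 [0.5957 0.2755 0.1706] ((595.3875732421875, 275.6684265136719), (27.842342376708984, 27.6209659576416), 83.61447143554688)
r 1071 [0.5318 0.2821 0.1704] ((530.824462890625, 282.19873046875), (28.075794219970703, 28.013883590698242), 83.93850708007812)
b 900 [0.4686 0.2886 0.1701] ((467.2244873046875, 288.8721008300781), (27.750289916992188, 28.778982162475586), 83.8858642578125)
```

View pics/w3.png

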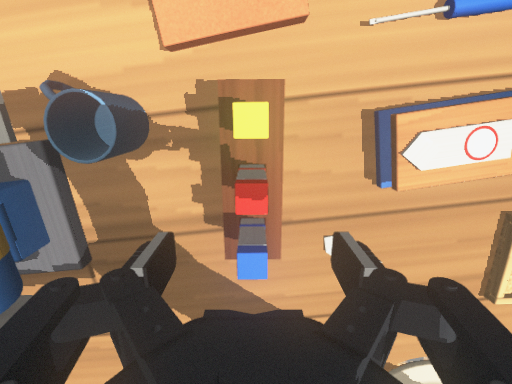

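The red cap is at (252,197), in line with the tool, and all three cameras agree on where it is. I'll descend and grip.

Call:
{"api": "drive_tool", "payload": {
  "motion": [
    {"dx":0.0,"dy":0.0026,"dz":-0.03,"rx":0.0,"ry":0.0,"rz":0.004},
    {"dx":0.0,"dy":0.0,"dz":-0.035,"rx":0.0,"ry":0.0,"rz":0.0},
    {"dx":0.0,"dy":0.0,"dz":-0.03,"rx":0.0,"ry":0.0,"rz":0.0},
    {"dx":0.0,"dy":0.0,"dz":-0.02,"rx":0.0,"ry":0.0,"rz":0.0},
    {"dx":0.0,"dy":0.0,"dz":-0.005,"rx":0.0,"ry":0.0,"rz":0.0},
    {"dx":0.0,"dy":0.0,"dz":0.0,"rx":0.0,"ry":0.0,"rz":0.0},
    {"dx":0.0,"dy":0.0,"dz":0.0,"rx":0.0,"ry":0.0,"rz":0.0}
  ]
}}

```text
clock: 5.35
tcp_pos: [0.5309, 0.2833, 0.1216]
eef_rot: [-3.136, 0.164, -0.003]
contact_force: [-0.3, -0.2, 0.3]
gripper_width: 0.998
grasp_force: 0.0
```

Call:
{"api": "drive_tool", "payload": {
  "motion": [
    {"dx":0,"dy":0,"dz":0,"rx":0,"ry":0,"rz":0},
    {"dx":0,"dy":0,"dz":0,"rx":0,"ry":0,"rz":0},
    {"dx":0,"dy":0,"dz":0,"rx":0,"ry":0,"rz":0},
    {"dx":0,"dy":0,"dz":0,"rx":0,"ry":0,"rz":0},
    {"dx":0,"dy":0,"dz":0,"rx":0,"ry":0,"rz":0},
    {"dx":0,"dy":0,"dz":0,"rx":0,"ry":0,"rz":0},
    {"dx":0,"dy":0,"dz":0,"rx":0,"ry":0,"rz":0},
    {"dx":0,"dy":0,"dz":0,"rx":0,"ry":0,"rz":0}
  ],
  "fingers": 0.0,
  "newtons": 60
}}

```text
clock: 6.35
tcp_pos: [0.5303, 0.2827, 0.1206]
eef_rot: [3.137, -0.164, 0.0]
contact_force: [-0.4, -2.2, 5.9]
gripper_width: 0.323
grasp_force: 58.9
```

Call:
{"api": "drive_tool", "payload": {
  "motion": [
    {"dx":0,"dy":0,"dz":0.005,"rx":0,"ry":0,"rz":0},
    {"dx":0,"dy":0,"dz":0.01,"rx":0,"ry":0,"rz":0},
    {"dx":0,"dy":0,"dz":0.015,"rx":0,"ry":0,"rz":0},
    {"dx":0,"dy":0,"dz":0.02,"rx":0,"ry":0,"rz":0},
    {"dx":0,"dy":0,"dz":0.02,"rx":0,"ry":0,"rz":0},
    {"dx":0,"dy":0,"dz":0.02,"rx":0,"ry":0,"rz":0},
    {"dx":0,"dy":0,"dz":0.015,"rx":0,"ry":0,"rz":0},
    {"dx":0,"dy":0,"dz":0.005,"rx":0,"ry":0,"rz":0},
    {"dx":0,"dy":0,"dz":0,"rx":0,"ry":0,"rz":0}
  ]
}}

```text
clock: 7.48
tcp_pos: [0.5302, 0.283, 0.2305]
eef_rot: [-3.137, 0.164, -0.0]
contact_force: [-0.8, -0.0, -3.8]
gripper_width: 0.322
grasp_force: 59.3
```

Call:
{"api": "drive_tool", "payload": {
  "motion": [
    {"dx":0.006,"dy":-0.02,"dz":0,"rx":0,"ry":0,"rz":0},
    {"dx":0,"dy":-0.04,"dz":0,"rx":0,"ry":0,"rz":0},
    {"dx":0,"dy":-0.05,"dz":0,"rx":0,"ry":0,"rz":0},
    {"dx":0,"dy":-0.06,"dz":0,"rx":0,"ry":0,"rz":0},
    {"dx":0,"dy":-0.06,"dz":0,"rx":0,"ry":0,"rz":0},
    {"dx":0,"dy":-0.04,"dz":0,"rx":0,"ry":0,"rz":0},
    {"dx":0,"dy":-0.02,"dz":-0.02,"rx":0,"ry":0,"rz":0},
    {"dx":0,"dy":0,"dz":-0.02,"rx":0,"ry":0,"rz":0},
    {"dx":0,"dy":0,"dz":0,"rx":0,"ry":0,"rz":0},
    {"dx":0,"dy":0,"dz":0,"rx":0,"ry":0,"rz":0}
  ]
}}

```text
clock: 8.72
tcp_pos: [0.5363, -0.0072, 0.1906]
eef_rot: [3.137, -0.164, -0.0]
contact_force: [1.6, 0.2, -3.2]
gripper_width: 0.323
grasp_force: 59.7
```

```bash
python3 - <<'E'
from h import *
s=monitor.observe(); print(s["tcp_pos"],s["contact_force"])
ims=[]
for n in("side","wrist"):
    c=cam(n); im,d=cams.snapshot(n); np.save(f"pics/{n}4.npy",d); cv2.imwrite(f"pics/{n}4.png",im[...,::-1]); np.savez(f"pics/c4{n}.npz",*c)
    for l in("mark","punch_red"):
        print(n,l,[(round(r["p"],2),np.round(r["uv"],1)) for r in models.mark_of(n,l)])
    t=s["tcp_pos"]; print(n,"pred face",proj(c,[t[0],t[1],t[2]-.1115]),"top",proj(c,[t[0],t[1],t[2]+.049]), "markpred",proj(c,[.5367,-.007,.057]))
    u,v=proj(c,[t[0],t[1],t[2]-.08])[0].astype(int); x0,y0=max(u-50,0),max(v-50,0)
    ims.append(cv2.resize(im[y0:y0+100,x0:x0+100],(400,400),interpolation=cv2.INTER_CUBIC)); print(n,"crop",x0,y0)
cv2.imwrite("pics/crop4.png",np.hstack(ims)[...,::-1])
E
```

```text
[ 0.53632248 -0.00715381  0.19060586] [ 1.60563298  0.20577826 -3.18724971]
side mark [(0.78, array([263.5, 202.1])), (0.78, array([301.7, 274.2]))]
side punch_red [(0.75, array([260.1, 195.2]))]
side pred face [[260.44562095 197.32800597]] top [[262.23716164 148.22280805]] markpred [[260.07767511 203.37956343]]
side crop 210 138
wrist mark [(0.88, array([252.5, 183. ]))]
wrist punch_red [(0.83, array([249.1, 187.2]))]
wrist pred face [[254.82978525 185.7067598 ]] top [[256.68914168 286.50365159]] markpred [[254.55304155 180.01779669]]
wrist crop 205 145
```

View pics/crop4.png

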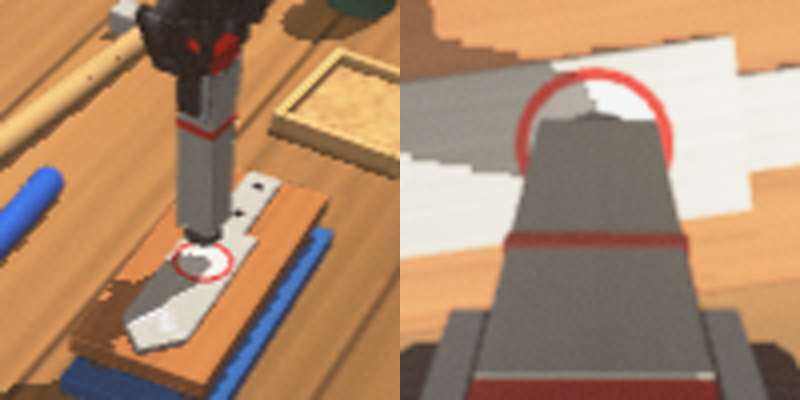

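The side crop (left) shows the face about 22 mm above the ring, with the ring at (204,262) and the face at (204,238). The wrist crop (right) shows it laterally centred at x≈597. Next I'll check numerically with ring fits and a look from above.

```bash
python3 - <<'E'
from h import *
for n in("side","wrist"):
    z=np.load(f"pics/c4{n}.npz"); c=[z[k] for k in z.files]; im=cv2.imread(f"pics/{n}4.png")[...,::-1]
    for r in(.026,.03): print(n,ring(im,c,g=(.5367,-.007),r=r))
    # dark round neck visible in the side picture: bottom 12mm at z .079-.091
    t=np.array([.5363,-.0072])
    if n=="side":
        d=np.load("pics/side4.npy"); V,U=np.mgrid[:384,:512]; P=deproj(c,np.c_[U.ravel(),V.ravel()],d.ravel()).reshape(384,512,3)
        for lo,hi in((.08,.09),(.095,.125),(.125,.14)):
            m=(P[...,2]>lo)&(P[...,2]<hi)&(np.hypot(P[...,0]-t[0],P[...,1]-t[1])<.03); q=P[m]
            # lateral (perp to view) midpoint
            vd=(t-c[2][:2]); vd/=np.linalg.norm(vd); l=np.array([-vd[1],vd[0]]); s=(q[:,:2]-t)@l; f=(q[:,:2]-t)@vd
            print(lo,len(q),"lateral",s.min(),s.max(),"front",np.percentile(f,5),np.median(f),l)
E
```

```text
side (array([ 0.53704646, -0.00939156]), np.float64(0.020102378591454768), 54)
side (array([ 0.53704646, -0.00939156]), np.float64(0.020102378591454768), 54)
0.08 22 lateral -0.012420653035547584 0.012476792121694025 front -0.011034492131419342 -0.007493391806619074 [0.89645787 0.44312898]
0.095 120 lateral -0.017330968259229335 0.018464146542207845 front -0.016032761806345608 -0.008425179384019446 [0.89645787 0.44312898]
0.125 64 lateral -0.018802330918745624 0.018740774082798745 front -0.016383218199810628 -0.008107842659105243 [0.89645787 0.44312898]
wrist (array([ 0.53582971, -0.00546208]), np.float64(0.019842773047230755), 274)
wrist (array([ 0.53582971, -0.00546208]), np.float64(0.019842773047230755), 274)
```

The punch is centred on the ring to about 1 mm. I'll descend in small steps and watch the force.

Call:
{"api": "drive_tool", "payload": {
  "motion": [
    {"dx":0,"dy":0,"dz":-0.006,"rx":0,"ry":0,"rz":0},
    {"dx":0,"dy":0,"dz":-0.008,"rx":0,"ry":0,"rz":0},
    {"dx":0,"dy":0,"dz":-0.004,"rx":0,"ry":0,"rz":0},
    {"dx":0,"dy":0,"dz":-0.002,"rx":0,"ry":0,"rz":0},
    {"dx":0,"dy":0,"dz":-0.001,"rx":0,"ry":0,"rz":0},
    {"dx":0,"dy":0,"dz":-0.001,"rx":0,"ry":0,"rz":0},
    {"dx":0,"dy":0,"dz":0,"rx":0,"ry":0,"rz":0},
    {"dx":0,"dy":0,"dz":0,"rx":0,"ry":0,"rz":0}
  ]
}}

```text
clock: 10.02
tcp_pos: [0.5363, -0.007, 0.1685]
eef_rot: [-3.137, 0.164, -0.0]
contact_force: [0.7, -0.0, -3.0]
gripper_width: 0.321
grasp_force: 59.8
```

Call:
{"api": "drive_tool", "payload": {
  "motion": [
    {"dx":0,"dy":0,"dz":-0.001,"rx":0,"ry":0,"rz":0},
    {"dx":0,"dy":0,"dz":-0.001,"rx":0,"ry":0,"rz":0},
    {"dx":0,"dy":0,"dz":0,"rx":0,"ry":0,"rz":0}
  ]
}}

```text
clock: 10.4
tcp_pos: [0.5364, -0.007, 0.1666]
eef_rot: [-3.137, 0.164, -0.001]
contact_force: [0.3, -0.2, 1.8]
gripper_width: 0.319
grasp_force: 60.3
```

Call:
{"api": "drive_tool", "payload": {
  "motion": [
    {"dx":0,"dy":0,"dz":-0.001,"rx":0,"ry":0,"rz":0},
    {"dx":0,"dy":0,"dz":-0.001,"rx":0,"ry":0,"rz":0},
    {"dx":0,"dy":0,"dz":-0.001,"rx":0,"ry":0,"rz":0},
    {"dx":0,"dy":0,"dz":-0.001,"rx":0,"ry":0,"rz":0},
    {"dx":0,"dy":0,"dz":-0.001,"rx":0,"ry":0,"rz":0},
    {"dx":0,"dy":0,"dz":0,"rx":0,"ry":0,"rz":0},
    {"dx":0,"dy":0,"dz":0,"rx":0,"ry":0,"rz":0}
  ]
}}

```text
clock: 11.28
tcp_pos: [0.5364, -0.007, 0.1616]
eef_rot: [-3.137, 0.164, -0.001]
contact_force: [-1.0, 0.2, 5.1]
gripper_width: 0.321
grasp_force: 60.8
```

```bash
python3 - <<'E'
from h import *
d0=np.load("pics/side4.npy"); c=cam("side"); f=[]
im,d=cams.snapshot("side"); cv2.imwrite("pics/side5.png",im[...,::-1])
V,U=np.mgrid[:384,:512]; z=lambda d:deproj(c,np.c_[U.ravel(),V.ravel()],d.ravel()).reshape(384,512,3)
A,B=z(d0),z(d)
m=(abs(A[...,2]-.054)<.006)&(abs(A[...,0]-.538)<.045)&(A[...,1]>.03)&(A[...,1]<.09)&(abs(B[...,2]-A[...,2])<.02)
print("bed z change",np.median((B-A)[m][:,2]),m.sum(),np.median(A[m][:,2]),np.median(B[m][:,2]))
for _ in range(4):
    s=monitor.observe(); f.append(s["contact_force"]); cams.snapshot("side")
print(np.round(f,2),np.mean(f,0),s["tcp_pos"],s["clock"])
E
```

```text
bed z change -0.005768757336280683 485 0.05481424526978684 0.04959082120557745
[[-1.28  0.09  6.11]
 [-0.72 -0.61  5.58]
 [-0.9  -1.19  6.43]
 [-0.13  0.04  5.74]] [-0.75516454 -0.41809839  5.96448015] [ 0.53643909 -0.00695806  0.16158963] 11.475
```

The bed has sunk 5.8 mm with about 9.8 N of push, which is right at half travel. I'll hold for over a second, then lift straight off.

Call:
{"api": "drive_tool", "payload": {
  "motion": [
    {"dx":0,"dy":0,"dz":0,"rx":0,"ry":0,"rz":0},
    {"dx":0,"dy":0,"dz":0,"rx":0,"ry":0,"rz":0},
    {"dx":0,"dy":0,"dz":0,"rx":0,"ry":0,"rz":0},
    {"dx":0,"dy":0,"dz":0,"rx":0,"ry":0,"rz":0},
    {"dx":0,"dy":0,"dz":0,"rx":0,"ry":0,"rz":0},
    {"dx":0,"dy":0,"dz":0,"rx":0,"ry":0,"rz":0},
    {"dx":0,"dy":0,"dz":0,"rx":0,"ry":0,"rz":0},
    {"dx":0,"dy":0,"dz":0,"rx":0,"ry":0,"rz":0},
    {"dx":0,"dy":0,"dz":0,"rx":0,"ry":0,"rz":0},
    {"dx":0,"dy":0,"dz":0,"rx":0,"ry":0,"rz":0}
  ]
}}

```text
clock: 12.78
tcp_pos: [0.5364, -0.007, 0.1616]
eef_rot: [3.137, -0.164, 0.001]
contact_force: [-1.3, -0.8, 5.1]
gripper_width: 0.32
grasp_force: 60.8
```

Call:
{"api": "drive_tool", "payload": {
  "motion": [
    {"dx":0,"dy":0,"dz":0.001,"rx":0,"ry":0,"rz":0},
    {"dx":0,"dy":0,"dz":0.0015,"rx":0,"ry":0,"rz":0},
    {"dx":0,"dy":0,"dz":0.0015,"rx":0,"ry":0,"rz":0},
    {"dx":0,"dy":0,"dz":0.0015,"rx":0,"ry":0,"rz":0},
    {"dx":0,"dy":0,"dz":0.0015,"rx":0,"ry":0,"rz":0},
    {"dx":0,"dy":0,"dz":0.003,"rx":0,"ry":0,"rz":0},
    {"dx":0,"dy":0,"dz":0.01,"rx":0,"ry":0,"rz":0},
    {"dx":0,"dy":0,"dz":0.02,"rx":0,"ry":0,"rz":0},
    {"dx":0,"dy":0,"dz":0.02,"rx":0,"ry":0,"rz":0},
    {"dx":0,"dy":0,"dz":0,"rx":0,"ry":0,"rz":0}
  ]
}}

```text
clock: 14.02
tcp_pos: [0.537, -0.0069, 0.2229]
eef_rot: [-3.137, 0.164, -0.005]
contact_force: [0.7, -0.3, -4.3]
gripper_width: 0.318
grasp_force: 60.1
```

```bash
python3 - <<'E'
from h import *
s=monitor.observe(); print(s["tcp_pos"],s["contact_force"])
c=cam("side"); im,d=cams.snapshot("side"); cv2.imwrite("pics/side6.png",im[...,::-1]); print(ring(im,c,g=(.5367,-.007)))
# tray: rim/wood vs cork from the first top and wrist views
for n,f in(("top","top0"),("wrist","w2")):
    if n=="top": c=cam(n); d=np.load("pics/top0.npy")
    else: z=np.load("pics/c2.npz"); c=[z[k] for k in z.files]; d=np.load("pics/w2.npy")
    V,U=np.mgrid[:384,:512]; P=deproj(c,np.c_[U.ravel(),V.ravel()],d.ravel()).reshape(384,512,3)
    for lo,hi in((.013,.024),(.0055,.012)):
        m=(P[...,2]>lo)&(P[...,2]<hi)&(abs(P[...,0]-.53)<.07)&(abs(P[...,1]+.297)<.07)
        n_,l,st,_=cv2.connectedComponentsWithStats(m.astype(np.uint8)); q=P[l==1+np.argmax(st[1:,4])]
        print(n,lo,len(q),cv2.minAreaRect((q[:,:2]*1000).astype(np.float32)),np.median(q[:,2]))
E
```

```text
[ 0.53696686 -0.0069052   0.22290806] [ 0.69546029 -0.32162829 -4.27701377]
(array([ 0.53752404, -0.00952998]), np.float64(0.020382598449028212), 64)
top 0.013 428 ((531.8187866210938, -298.6242370605469), (118.7121353149414, 117.32984161376953), 86.48470306396484) 0.017836433241984473
top 0.0055 755 ((532.335693359375, -299.48455810546875), (99.64501953125, 97.5423583984375), 86.31732177734375) 0.008332468118212644
wrist 0.013 1794 ((531.0150756835938, -297.1258239746094), (121.5900650024414, 120.98917388916016), 86.592041015625) 0.017864335780885865
wrist 0.0055 3525 ((530.720947265625, -299.71063232421875), (99.85125732421875, 101.56764221191406), 86.7920150756836) 0.008182413459422555
```

Call:
{"api": "drive_tool", "payload": {
  "motion": [
    {"dx":0,"dy":-0.02,"dz":0,"rx":0,"ry":0,"rz":0},
    {"dx":-0.001,"dy":-0.04,"dz":0,"rx":0,"ry":0,"rz":0},
    {"dx":-0.001,"dy":-0.055,"dz":0,"rx":0,"ry":0,"rz":0},
    {"dx":-0.001,"dy":-0.06,"dz":0,"rx":0,"ry":0,"rz":0},
    {"dx":-0.001,"dy":-0.055,"dz":0,"rx":0,"ry":0,"rz":0},
    {"dx":-0.001,"dy":-0.04,"dz":0,"rx":0,"ry":0,"rz":0},
    {"dx":0,"dy":-0.022,"dz":-0.01,"rx":0,"ry":0,"rz":0},
    {"dx":0,"dy":0,"dz":-0.02,"rx":0,"ry":0,"rz":0},
    {"dx":0,"dy":0,"dz":-0.02,"rx":0,"ry":0,"rz":0},
    {"dx":0,"dy":0,"dz":0,"rx":0,"ry":0,"rz":0}
  ]
}}

```text
clock: 15.32
tcp_pos: [0.5302, -0.2972, 0.169]
eef_rot: [-3.135, 0.161, 0.007]
contact_force: [-0.2, -0.0, -2.9]
gripper_width: 0.323
grasp_force: 59.9
```

Call:
{"api": "drive_tool", "payload": {
  "motion": [
    {"dx":0,"dy":0,"dz":-0.015,"rx":0,"ry":0,"rz":0},
    {"dx":0,"dy":0,"dz":-0.015,"rx":0,"ry":0,"rz":0},
    {"dx":0,"dy":0,"dz":-0.01,"rx":0,"ry":0,"rz":0},
    {"dx":0,"dy":0,"dz":-0.006,"rx":0,"ry":0,"rz":0},
    {"dx":0,"dy":0,"dz":-0.003,"rx":0,"ry":0,"rz":0},
    {"dx":0,"dy":0,"dz":-0.001,"rx":0,"ry":0,"rz":0},
    {"dx":0,"dy":0,"dz":0,"rx":0,"ry":0,"rz":0},
    {"dx":0,"dy":0,"dz":0,"rx":0,"ry":0,"rz":0}
  ]
}}

```text
clock: 16.32
tcp_pos: [0.5314, -0.2991, 0.1217]
eef_rot: [3.137, -0.164, 0.001]
contact_force: [0.2, 0.3, -3.3]
gripper_width: 0.318
grasp_force: 60.1
```

Call:
{"api": "drive_tool", "payload": {
  "motion": [
    {"dx":0,"dy":0,"dz":-0.001,"rx":0,"ry":0,"rz":0},
    {"dx":0,"dy":0,"dz":-0.001,"rx":0,"ry":0,"rz":0},
    {"dx":0,"dy":0,"dz":-0.0005,"rx":0,"ry":0,"rz":0},
    {"dx":0,"dy":0,"dz":0,"rx":0,"ry":0,"rz":0},
    {"dx":0,"dy":0,"dz":0,"rx":0,"ry":0,"rz":0}
  ]
}}

```text
clock: 16.95
tcp_pos: [0.5313, -0.299, 0.1189]
eef_rot: [3.137, -0.164, 0.0]
contact_force: [0.2, -0.6, -3.0]
gripper_width: 0.317
grasp_force: 60.1
```

Call:
{"api": "drive_tool", "payload": {
  "motion": [
    {"dx":0,"dy":0,"dz":-0.0005,"rx":0,"ry":0,"rz":0},
    {"dx":0,"dy":0,"dz":0,"rx":0,"ry":0,"rz":0},
    {"dx":0,"dy":0,"dz":0,"rx":0,"ry":0,"rz":0}
  ]
}}

```text
clock: 17.32
tcp_pos: [0.5313, -0.299, 0.1186]
eef_rot: [3.137, -0.164, 0.0]
contact_force: [-1.0, 0.4, 1.5]
gripper_width: 0.321
grasp_force: 60.5
```

The punch has touched down lightly. I'll release it.

Call:
{"api": "drive_tool", "payload": {
  "motion": [
    {"dx":0,"dy":0,"dz":0,"rx":0,"ry":0,"rz":0},
    {"dx":0,"dy":0,"dz":0,"rx":0,"ry":0,"rz":0},
    {"dx":0,"dy":0,"dz":0,"rx":0,"ry":0,"rz":0}
  ],
  "newtons": 20
}}

```text
clock: 17.7
tcp_pos: [0.5314, -0.299, 0.1186]
eef_rot: [3.137, -0.164, 0.001]
contact_force: [-0.2, 1.1, 5.0]
gripper_width: 0.323
grasp_force: 61.0
```

Call:
{"api": "drive_tool", "payload": {
  "motion": [
    {"dx":0,"dy":0,"dz":0,"rx":0,"ry":0,"rz":0},
    {"dx":0,"dy":0,"dz":0,"rx":0,"ry":0,"rz":0},
    {"dx":0,"dy":0,"dz":0,"rx":0,"ry":0,"rz":0},
    {"dx":0,"dy":0,"dz":0,"rx":0,"ry":0,"rz":0},
    {"dx":0,"dy":0,"dz":0,"rx":0,"ry":0,"rz":0},
    {"dx":0,"dy":0,"dz":0,"rx":0,"ry":0,"rz":0},
    {"dx":0,"dy":0,"dz":0,"rx":0,"ry":0,"rz":0},
    {"dx":0,"dy":0,"dz":0,"rx":0,"ry":0,"rz":0}
  ],
  "fingers": 0.08
}}

```text
clock: 18.7
tcp_pos: [0.5312, -0.299, 0.1184]
eef_rot: [3.137, -0.164, -0.0]
contact_force: [1.1, 0.4, -0.2]
gripper_width: 0.937
grasp_force: 0.0
```

Call:
{"api": "drive_tool", "payload": {
  "motion": [
    {"dx":0,"dy":0,"dz":0.005,"rx":0,"ry":0,"rz":0},
    {"dx":0,"dy":0,"dz":0.015,"rx":0,"ry":0,"rz":0},
    {"dx":0,"dy":0,"dz":0.03,"rx":0,"ry":0,"rz":0},
    {"dx":0,"dy":0,"dz":0.04,"rx":0,"ry":0,"rz":0},
    {"dx":0,"dy":0,"dz":0.04,"rx":0,"ry":0,"rz":0},
    {"dx":0,"dy":0,"dz":0.03,"rx":0,"ry":0,"rz":0},
    {"dx":0,"dy":0,"dz":0.02,"rx":0,"ry":0,"rz":0},
    {"dx":0,"dy":0,"dz":0,"rx":0,"ry":0,"rz":0}
  ]
}}

```text
clock: 19.7
tcp_pos: [0.5318, -0.2993, 0.301]
eef_rot: [3.136, -0.164, 0.006]
contact_force: [0.1, -0.1, -0.8]
gripper_width: 0.934
grasp_force: 0.0
```

```bash
python3 - <<'E'
from h import *
s=monitor.observe(); print(s["clock"],s["tcp_pos"])
a,_=cams.snapshot("side"); b,_=cams.snapshot("wrist"); print(ring(a,cam("side")),ring(b,cam("wrist")))
cv2.imwrite("pics/end.png",cv2.resize(np.hstack([a[100:330,130:430],b[:230,106:406]]),None,fx=1.33,fy=1.33)[...,::-1])
E
```

```text
19.7 [ 0.53184225 -0.29926984  0.30101738]
(array([ 0.53810178, -0.00958696]), np.float64(0.02054860921770083), 65) (array([ 0.53502101, -0.00466919]), np.float64(0.01980204075498428), 226)
```

View pics/end.png

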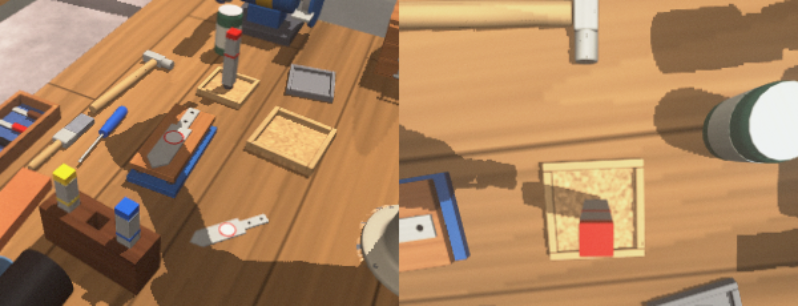

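The red punch stands upright in the small wooden tray at (232,60) in the left picture and (597,225) in the right. The blank hasn't shifted and the blue and yellow punches are still in their wells, so I'm handing in.

```bash
python3 -c "
from workcell import finish_job
print(finish_job())"
```

```text
the job is handed in; nothing more can be done
None
```

I pressed the red punch into the circle to about half travel (about 5.8 mm, 10 N), held it there for over a second and lifted it off without shifting the blank. It now stands released and upright in the small wooden tray, and the job was handed in at about 20 s.

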